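# Fetch the sample carrier out of the deep chiller well with the T-bar picker

### The arm

A 7-joint arm with a two-finger parallel gripper is mounted at the origin on the work surface. World frame = base frame: x ahead of the robot, y to its left, z up, the work surface at z = 0. Lengths are in m, angles in rad, forces in N, time in s.
With the tool pointing down it reaches from about 0.425 to 0.925 m from the base axis. Payload 6.8 kg.
Tool frame: the origin (TCP) lies at the very end of the fingers, on their centre line; the grasp point (between the pads) lies 19 mm behind it (r.tcp_to_grasp is the distance from the TCP to the grasp point, in m); z points along the fingers, y is the line along which they close (so a half turn about z gives the same grasp; the last joint's range is limited). The gripper opens to 85 mm and grips with 20 to 120 N. Pads are 22 mm wide; open, the fingers measure 114 mm over their backs; the gripper's body (76 mm by 85 mm) begins 54 mm behind the grasp point. The pads swing forward as they close: fully open they stand 13 mm farther back than shut.
Start: joints at [-1.36, 0.477, 0.022, 1.555, -0.011, 1.109, -0.083], TCP at [0.212, 0.641, 0.231] pointing down, gripper open.
Joint ranges: [-2.96, 2.96], [-0.34, 2.1], [-1.41, 1.46], [0.24, 2.44], [-1.37, 4.51], [0.17, 1.92], [-2.96, 2.96]. Speed limits (rad/s): [2.39, 2.39, 3.14, 3.14, 3.14, 3.14, 3.14].

### API

Orientations are given as a rotation vector (axis times angle).
In Python, from bench import r gives the robot as it stands.
- The arm moves only by the tool step_arm, never from a script. Its argument "moves" is a list of rows, each a list of 7 numbers: the shift along the tool's x, y, z in mm, then the turn, a rotation vector about the tool's x, y, z in rad, then the finger opening in mm, from 0 to 85.4. A call has 1 to 8 rows; each row is the pose to reach, as a shift and turn from the pose commanded when the call began, along the tool's axes at that moment; what a row does not reach only later rows make up. A row lasts 1/10 s, in which the tool goes at most 50 mm and 8.59 degrees, less where a joint would pass 70% of its speed; a pose out of reach is approached as far as the arm can. A call with a gripper value outside its range is refused whole. The fingers move at their own pace and stop on an object; "grip_force" is the grip in N (left out, the last holds). Time passes only in rows, so rows that repeat a pose let the fingers close. It gives the time, the measured TCP pose, the force, the opening and the grip force at its end, in the units of the state.
- r.get_obs(): the state, without advancing time (a new reading comes with each control period).
- r.grab_frame(name): name is "scene" or "top" or "wrist"; returns a dict with "image" (480x640x3 uint8, red, green, blue), "depth" (480x640 float32, m along the optical axis (not along the pixel's ray), 0 where there is no reading), "mtx" (3x3 intrinsics, pixels), "rvec" (rotation vector, rad) and "tvec" (3), from world to camera coordinates, as OpenCV has them. Camera axes: x right, y down, z forward; pixel columns grow to the right and rows downward; lengths in m; the calibration is good to about 2 mm. A picture is of the moment at which its call begins.
- r.hand_in(): hands the job in; it is judged then, once.
The state is a dict: "clock": time; "joints": joint angles; "qvel": joint speeds; "tau": joint torques, N m; "tcp_pos": TCP position; "orientation": TCP orientation; "contact_force": force on the tool from outside, world axes, zero at the start; "moment": the same for the moment, N m; "grip_width": finger opening in m; "gripper_force": force on a finger pad.
Only numpy, scipy, OpenCV 4.12 (cv2) and the standard library are available. Lean on these libraries where they do the work, as an engineer would, in place of code of your own. Each camera call takes 0.05 s, during which the arm holds its last target. There are 200 camera calls.

### The job

Take the yellow-handled T-bar picker from its holster, reach down the blue chiller's deep well, feel gently (never more than 25 N) for the slot in the sample carrier's swivel cap, drop the T-bar through, turn it a quarter turn and lift the carrier out. Set the carrier down gently and upright in the red tray, unhook the picker and hang it back in its holster. Handle the carrier with the picker only, and leave the other lab things where they are.

Things in the scene. Friction and masses are not known exactly. Their poses are not given: they have to be found in the camera images.
- picker: The picker, a loose 70 g tool hanging upright in the holster. Origin at the centre of its foot, z up the stem. Foot: T-bar along x, 22 mm long, 5 mm thick (z 0 to 5 mm). Round stem 7 mm thick; collar 38 mm across, z 118 to 124 mm, which rests on the holster's rim; yellow handle 18 x 18 mm (faces across x and y), z 124 to 176 mm.
- picker_grip (a point): Centre of the picker's yellow handle, 150 mm above its foot; the place to grip it from above (clear on all four sides).
- holster: Fixed grey square tube on a 100 mm dark foot plate, 56 mm wide outside, 30 x 30 mm inside, 135 mm tall, with a yellow band. Origin at the centre of its underside. The picker hangs in it by the collar, its foot 17 mm above the bench; any turn of the picker about its own axis fits (22 mm bar in a 30 mm square).
- well: Fixed blue chiller block, 110 x 110 mm, 135 mm tall, with a square well 47 x 47 mm in its top, rimmed with aluminium. On its floor lies a black sprung seat pad, top 16 mm above the bench; it starts to give at about 2.7 N, in all 5 mm at 1.5 N per mm, then stops hard at about 10 N (the carrier's own weight included). Origin at the centre of its underside.
- carrier: Loose brass sample carrier, 42 x 42 mm, 36 mm tall, about 180 g, standing on the pad in the well (2.5 mm play to each wall). Origin at the centre of its underside, z up. Solid up to z 18 mm, hollow (34 mm inside) from 18 to 31 mm, on top a white swivel cap, z 31 to 36 mm. More than 25 N between picker and carrier breaks the cap.
- carrier_cap (a point): Centre of the cap's top (83 mm below the well's mouth), axes of the carrier. The cap, 38 mm across, has a 26 x 9 mm slot through its centre. It turns stiffly (0.045 N m); which way the slot points (anywhere, whatever the axes) is NOT given: press the T-bar lightly on it (2 to 5 N) and turn till it drops in. Such a touch does not drag the cap; a bar partly in the slot does.
- carrier_seat (a point): Centre of the cap's underside, 5 mm below its top, axes of the carrier. Below it the T-bar has 13 mm of free height. Turned a quarter turn (within 15 deg) from the slot and lifted, the bar seats between pairs of 2 mm ridges under the cap, 8 mm apart. To unhook: lower the picker about 6 mm, turn a quarter turn back in line with the slot, lift.
- tray: Fixed shallow red square tray, 94 x 94 mm outside, 84 mm inside, floor 5 mm thick, rim 15 mm high. Origin at the centre of its underside.
- flask_big: Bystander: large clear conical flask, 72 mm across, 105 tall. Origin at the centre of its underside.
- flask_small: Bystander: small clear conical flask, 58 mm across, 84 tall. Origin at the centre of its underside.
- jar: Bystander: white jar, 50 mm across, 60 tall. Origin at the centre of its underside.
- crucible: Bystander: white crucible, 48 mm across, 36 tall. Origin at the centre of its underside.
- beaker: Bystander: clear beaker, 64 mm across, 80 tall. Origin at the centre of its underside.
- spatula: Bystander: steel spatula lying flat, 170 mm long. Origin near its middle.
There are look-alikes about, which are no part of the job. Of the things that look like the picker, the larger one is meant.

How it is judged:
By the outcome, as a careful person would: the job done as asked, in the order asked, and still so for the second after the job is handed in, with the robot touching nothing.
It also fails if it takes over 72 s, if anything falls off the work surface, if the arm or the gripper's body presses on something with over 40 N, if the wrist force passes 120 N, or if a joint passes its speed limit or range.

## Working session

There is one attempt and no reset: what is moved stays moved. The work goes in short steps, Python scripts to look and compute and a tool call to move; the robot and the scene stay as the last step left them, time stands still between calls to the robot, and variables do not carry over. Pictures are saved under pics/ and viewed, at most 10 in all, crops included, and the job is handed in when it is done.

Besides the shell and the picture viewer there is one more tool, called by a JSON object that holds its "method" and its "body", one argument or row to a line. step_arm: Moves the arm, as the interface text tells. Its arguments: {"type":"object","properties":{"moves":{"type":"array","items":{"type":"array","items":{"type":"number"}}},"grip_force":{"type":"number"}},"required":["moves"]}

```bash
mkdir -p pics; ls; cat > h.py <<'E'
import numpy as np, cv2, pickle
def save(n,f): pickle.dump(f,open(f'pics/{n}.pkl','wb')); cv2.imwrite(f'pics/{n}.png',f['image'][:,:,::-1])
def load(n): return pickle.load(open(f'pics/{n}.pkl','rb'))
def world(f,u,v,d=None):
    R=cv2.Rodrigues(np.float64(f['rvec']))[0];t=np.float64(f['tvec']).ravel()
    u=np.asarray(u,float);v=np.asarray(v,float);K=f['mtx']
    ray=np.stack([(u-K[0,2])/K[0,0],(v-K[1,2])/K[1,1],np.ones_like(u)],-1)
    return ray@R, -R.T@t   # dirs, origin
def onz(f,u,v,z):
    d,o=world(f,u,v); return o+d*((z-o[2])/d[...,2])[...,None]
def pts(f):
    v,u=np.mgrid[0:480,0:640]; d,o=world(f,u,v); return o+d*f['depth'][...,None]
def proj(f,p): return cv2.projectPoints(np.float64(p).reshape(-1,3),np.float64(f['rvec']),np.float64(f['tvec']),np.float64(f['mtx']),None)[0].reshape(-1,2)
E
python3 - <<'E'
from bench import r; from h import *
a=[]
for n in("scene","top","wrist"):
    f=r.grab_frame(n); save(n+'0',f); d,o=world(f,320.,240.); print(n,o.round(3),d.round(2),f['mtx'][0,0])
o=r.get_obs(); print({k:np.round(v,3) for k,v in o.items()})
E
```

```text
pics
scene [1.014 0.281 0.995] [-0.43 -0.29 -0.86] 507.64145258757657
top [0.401 0.003 1.115] [ 0.16 -0.   -0.99] 491.0458929850365
wrist [0.146 0.662 0.374] [ 0.27 -0.08 -0.96] 410.11017588055364
{'clock': np.float64(0.15), 'joints': array([-1.36 ,  0.478,  0.022,  1.556, -0.011,  1.109, -0.083]), 'qvel': array([ 0.001, -0.001, -0.   , -0.002, -0.   ,  0.   ,  0.001]), 'tau': array([ 3.0000e-03, -5.9693e+01,  1.6100e+00, -2.8149e+01,  1.3000e-02,
        7.0000e-03, -0.0000e+00]), 'tcp_pos': array([0.211, 0.641, 0.231]), 'orientation': array([-4.990e-01, -3.102e+00,  2.000e-03]), 'contact_force': array([ 0.025, -0.015,  0.285]), 'moment': array([-0.069,  0.018,  0.008]), 'gripper_force': np.float64(0.0), 'grip_width': np.float64(0.086)}
```

View pics/top0.png

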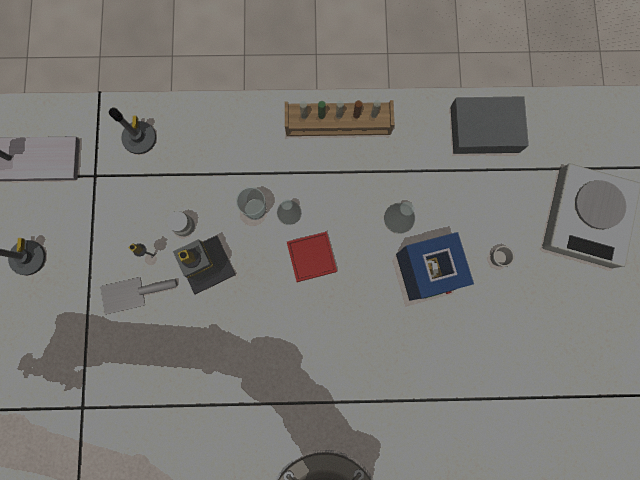

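View pics/scene0.png

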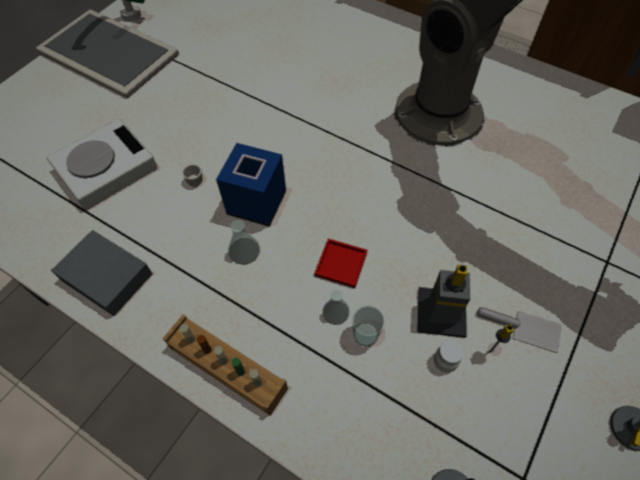

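The top view shows the holster with a yellow-handled picker at about (188,256), and a thin, short, yellow-topped look-alike at (135,247). The yellow-marked stands at (135,130) and (25,257) are clamps, not pickers. The larger one, in the grey tube on the dark foot plate, fits the description. The red tray is at (312,257) and the blue well at (438,265). Next I'll measure these and confirm the picker with one crop.

```bash
python3 - <<'E'
from h import *
for n in('top0','scene0'):
    f=load(n); P=pts(f); hsv=cv2.cvtColor(f['image'],cv2.COLOR_RGB2HSV); H,S,V=[hsv[...,i] for i in range(3)]
    for name,m in(('red',((H<8)|(H>172))&(S>150)&(V>60)),('blue',(H>100)&(H<130)&(S>120)&(V>40)),('yel',(H>18)&(H<34)&(S>140)&(V>60))):
        k,l,st,c=cv2.connectedComponentsWithStats(m.astype(np.uint8))
        for i in range(1,k):
            if st[i,4]<15: continue
            q=P[l==i]; z=q[:,2]; zt=np.percentile(z,95)
            print(n,name,c[i].round(),st[i,4],'z95 %.3f'%zt,'med',np.median(q,0).round(3))
            top=(l==i)&(abs(P[...,2]-zt)<.006)
            if st[i,4]>300:
                qq=P[top][:,:2].astype(np.float32); rc=cv2.minAreaRect(qq*1000); print('   rect',np.round(rc[0],1),np.round(rc[1],1),round(rc[2],1))
            else: print('   top mean',P[top].mean(0).round(4),np.ptp(P[top],axis=0).round(3))
    # holster rim and well rim
    for nm,zr,c in(('holster',.135,None),):
        pass
    m=(abs(P[...,2]-.135)<.004)&(f['depth']>0)
    k,l,st,c=cv2.connectedComponentsWithStats(m.astype(np.uint8))
    for i in range(1,k):
        if st[i,4]>60:
            rc=cv2.minAreaRect((P[l==i][:,:2]*1000).astype(np.float32)); print(n,'z135',c[i].round(),st[i,4],np.round(rc[0],1),np.round(rc[1],1),round(rc[2],1))
t=load('top0')['image'][200:310,90:240]; s=load('scene0')['image'][255:365,400:550]
cv2.imwrite('pics/crop.png',cv2.resize(np.hstack([t,s]),None,fx=2.6,fy=2.6,interpolation=cv2.INTER_CUBIC)[:,:,::-1])
E
```

```text
top0 red [312. 257.] 1513 z95 0.017 med [0.539 0.017 0.006]
   rect [539.8  18. ] [92.9 91.9] 13.5
top0 blue [439. 265.] 1874 z95 0.139 med [ 0.501 -0.238  0.136]
   rect [ 503.3 -240.2] [108.4 108.3] 13.7
top0 yel [134. 122.] 40 z95 0.046 med [0.853 0.419 0.04 ]
   top mean [0.8551 0.4185 0.0418] [0.029 0.008 0.005]
top0 yel [ 19. 245.] 50 z95 0.044 med [0.573 0.659 0.04 ]
   top mean [0.5749 0.6593 0.0402] [0.027 0.007 0.008]
top0 yel [134. 247.] 16 z95 0.131 med [0.55  0.374 0.129]
   top mean [0.5503 0.3744 0.1289] [0.012 0.011 0.006]
top0 yel [184. 255.] 43 z95 0.196 med [0.524 0.256 0.194]
   top mean [0.5242 0.2561 0.1937] [0.019 0.019 0.008]
top0 z135 [439. 265.] 2388 [ 503.9 -240.8] [110.  111.6] 13.8
top0 z135 [192. 257.] 468 [526.8 257.3] [56.7 56.9] 25.3
scene0 red [341. 263.] 1517 z95 0.016 med [0.54  0.019 0.005]
   rect [541.4  19.2] [95.3 92.6] 13.4
scene0 blue [249. 168.] 1378 z95 0.138 med [ 0.511 -0.233  0.135]
   rect [ 505.3 -238.5] [113.1 109.3] 13.5
scene0 yel [461. 270.] 56 z95 0.195 med [0.53  0.259 0.192]
   top mean [0.5283 0.2584 0.192 ] [0.018 0.019 0.009]
scene0 yel [509. 329.] 34 z95 0.130 med [0.554 0.379 0.127]
   top mean [0.5538 0.3782 0.1277] [0.011 0.015 0.006]
scene0 yel [637. 438.] 58 z95 0.041 med [0.579 0.659 0.038]
   top mean [0.5793 0.6594 0.0383] [0.028 0.008 0.006]
scene0 z135 [446.  87.] 151 [40.7 15.6] [ 56.1 133.1] 21.4
scene0 z135 [249. 167.] 1714 [ 504.3 -240.1] [115.  112.4] 14.2
scene0 z135 [453. 287.] 494 [527.  257.8] [59.  56.7] 25.4
```

View pics/crop.png

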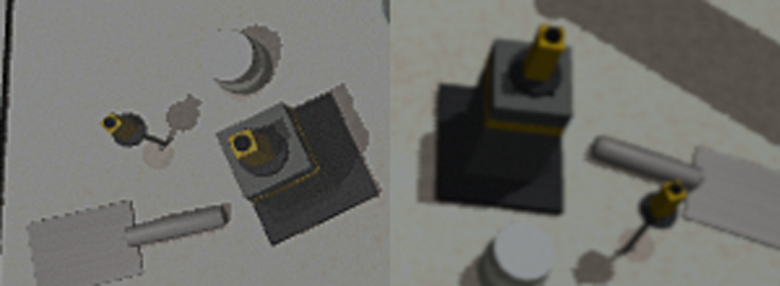

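The crop shows the real picker with its collar on the holster tube (left half, (255,145)) and the small thin look-alike standing loose ((120,125)). Handle top z is 0.194 (17+176 mm expected), and the well, holster and tray sizes all agree. Next I'll move above it.

```bash
cat >> h.py <<'E'
from scipy.spatial.transform import Rotation as Ro
def Rdown(yaw):  # yaw (deg) = world direction of tool y
    a=np.radians(yaw); y=np.array([np.cos(a),np.sin(a),0]); z=np.array([0,0,-1.]); return np.stack([np.cross(y,z),y,z],1)
def go(o,x,y,z,yaw=None):
    R0=Ro.from_rotvec(o['orientation']).as_matrix(); yv=R0[:,1]; cur=np.degrees(np.arctan2(yv[1],yv[0]))
    if yaw is None: yaw=cur
    s=R0.T@(np.array([x,y,z])-o['tcp_pos'])*1000; t=Ro.from_matrix(R0.T@Rdown(yaw)).as_rotvec()
    print('cur',o['tcp_pos'].round(4),'yaw %.2f'%cur,'| shift',s.round(2),'turn',t.round(4),'|F',o['contact_force'].round(2),'t %.2f'%o['clock'])
E
python3 - <<'E'
from bench import r; from h import *
go(r.get_obs(),.526,.257,.27,70)
E
```

```text
cur [0.2114 0.6406 0.2306] yaw 71.74 | shift [-418.94 -265.71  -39.01] turn [-0.0014  0.0001  0.0303] |F [ 0.02 -0.01  0.29] t 0.15
```

{"method": "step_arm", "body": {
  "moves": [
    [-30, -20, -39, 0, 0, 0, 85],
    [-70, -45, -39, 0, 0, 0, 85],
    [-110, -70, -39, 0, 0, 0, 85],
    [-150, -95, -39, 0, 0, 0, 85],
    [-190, -120, -39, 0, 0, 0, 85],
    [-230, -145, -39, 0, 0, 0, 85],
    [-270, -171, -39, 0, 0, 0, 85],
    [-310, -197, -39, 0, 0, 0, 85]
  ]
}}

```text
clock: 0.95
tcp_pos: [0.445, 0.355, 0.2703]
orientation: [-0.499, -3.102, -0.0]
contact_force: [1.2, 0.4, 0.5]
grip_width: 0.0852
gripper_force: 0.0
```

{"method": "step_arm", "body": {
  "moves": [
    [-40, -25, 0, 0, 0, 0.03, 85],
    [-75, -48, 0, 0, 0, 0.03, 85],
    [-100, -63, 0, 0, 0, 0.03, 85],
    [-109, -69, 0, 0, 0, 0.03, 85],
    [-109, -69, 0, 0, 0, 0.03, 85],
    [-109, -69, 0, 0, 0, 0.03, 85]
  ]
}}

```text
clock: 1.55
tcp_pos: [0.525, 0.2587, 0.27]
orientation: [-0.542, -3.093, -0.001]
contact_force: [0.5, 0.1, 0.1]
grip_width: 0.0847
gripper_force: 0.0
```

```bash
python3 - <<'E'
from bench import r; from h import *
o=r.get_obs(); go(o,.526,.257,.27,70)
f=r.grab_frame('wrist'); save('w1',f); P=pts(f)
hsv=cv2.cvtColor(f['image'],cv2.COLOR_RGB2HSV); H,S,V=[hsv[...,i] for i in range(3)]
m=(H>16)&(H<36)&(S>110)&(V>50)
k,l,st,c=cv2.connectedComponentsWithStats(m.astype(np.uint8))
for i in range(1,k):
    if st[i,4]>100: print(c[i],st[i,4],np.median(P[l==i],0).round(3))
top=(abs(P[...,2]-.193)<.005)&(f['depth']>0)&(np.hypot(P[...,0]-.526,P[...,1]-.257)<.03)
for nm,mm in(('depth',top),):
    v,u=np.nonzero(mm); q=onz(f,u,v,.193)[:,:2]*1000; rc=cv2.minAreaRect(q.astype(np.float32)); print(nm,len(u),P[mm].mean(0).round(4),rc)
rim=(abs(P[...,2]-.135)<.004)&(f['depth']>0)&(np.hypot(P[...,0]-.526,P[...,1]-.257)<.06)
v,u=np.nonzero(rim);q=onz(f,u,v,.135)[:,:2]*1000;print('rim',cv2.minAreaRect(q.astype(np.float32)))
E
```

```text
cur [0.525  0.2587 0.27  ] yaw 70.12 | shift [-1.55 -1.22  0.01] turn [ 0.0002 -0.0012  0.0021] |F [0.52 0.1  0.14] t 1.55
[312.80448718 187.98397436] 312 [0.504 0.267 0.109]
[475.01636364 191.85272727] 550 [0.547 0.374 0.122]
[311.76012708 233.64098491] 1259 [0.518 0.26  0.19 ]
depth 1006 [0.5228 0.2571 0.1945] ((523.3008422851562, 256.8448181152344), (18.660608291625977, 18.5333309173584), 22.32770538330078)
rim ((526.2417602539062, 256.7080993652344), (56.46543502807617, 56.64497756958008), 25.107013702392578)
```

View pics/w1.png

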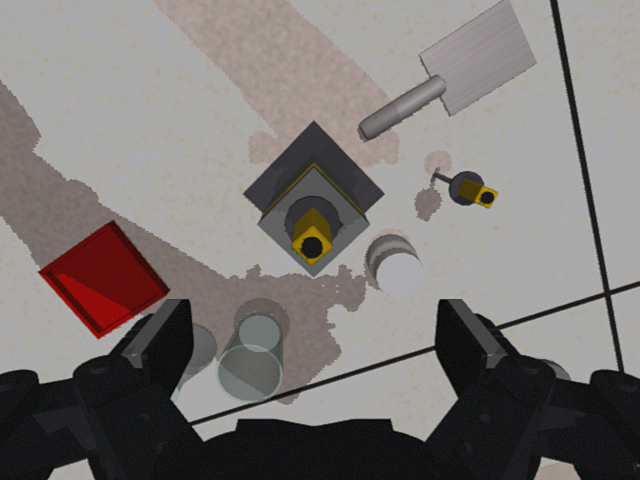

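The wrist view shows the handle top at (312,246) with the handle diagonal to the image. The holster centre is at (0.526, 0.257), handle yaw is about 22°, and the fingers are clear of the jar. I'll turn and descend.

{"method": "step_arm", "body": {
  "moves": [
    [-1.5, -1, 0, 0, 0, 0.145, 85],
    [-1.5, -1, 0, 0, 0, 0.29, 85],
    [-1.5, -1, 5, 0, 0, 0.435, 85],
    [-1.5, -1, 15, 0, 0, 0.58, 85],
    [-1.5, -1, 25, 0, 0, 0.725, 85],
    [-1.5, -1, 35, 0, 0, 0.835, 85],
    [-1.5, -1, 45, 0, 0, 0.835, 85],
    [-1.5, -1, 45, 0, 0, 0.835, 85]
  ]
}}

```text
clock: 2.4
tcp_pos: [0.5254, 0.2567, 0.2238]
orientation: [-1.745, -2.611, 0.004]
contact_force: [-0.8, 0.3, -0.6]
grip_width: 0.0848
gripper_force: 0.0
```

```bash
python3 - <<'E'
from bench import r; from h import *
o=r.get_obs(); go(o,.525,.257,.148,22.3); print(o['joints'].round(2))
E
```

```text
cur [0.5254 0.2567 0.2238] yaw 22.49 | shift [ 0.42 -0.1  75.79] turn [-0.0028  0.0001  0.0033] |F [-0.84  0.27 -0.56] t 2.40
[-0.84  0.35  0.36  1.8  -0.14  1.02 -0.04]
```

{"method": "step_arm", "body": {
  "moves": [
    [0, 0, 20, 0, 0, 0, 85],
    [0, 0, 45, 0, 0, 0, 85],
    [0, 0, 65, 0, 0, 0, 85],
    [0, 0, 75, 0, 0, 0, 60],
    [0, 0, 76, 0, 0, 0, 45],
    [0, 0, 76, 0, 0, 0, 30],
    [0, 0, 76, 0, 0, 0, 20],
    [0, 0, 76, 0, 0, 0, 15]
  ],
  "grip_force": 60
}}

```text
clock: 3.2
tcp_pos: [0.5278, 0.256, 0.1505]
orientation: [1.752, 2.607, 0.003]
contact_force: [-0.6, 0.3, 2.0]
grip_width: 0.0172
gripper_force: 58.4
```

{"method": "step_arm", "body": {
  "moves": [
    [0, 0, 0, 0, 0, 0, 10],
    [0, 0, 0, 0, 0, 0, 10],
    [0, 0, 0, 0, 0, 0, 10],
    [0, 0, 0, 0, 0, 0, 10]
  ]
}}

```text
clock: 3.6
tcp_pos: [0.5278, 0.256, 0.1505]
orientation: [1.752, 2.607, 0.003]
contact_force: [-1.2, -0.5, 6.6]
grip_width: 0.0173
gripper_force: 58.9
```

{"method": "step_arm", "body": {
  "moves": [
    [0, 0, -10, 0, 0, 0, 10],
    [0, 0, -30, 0, 0, 0, 10],
    [0, 0, -60, 0, 0, 0, 10],
    [0, 0, -95, 0, 0, 0, 10],
    [0, 0, -130, 0, 0, 0, 10],
    [0, 0, -160, 0, 0, 0, 10],
    [0, 0, -165, 0, 0, 0, 10],
    [0, 0, -165, 0, 0, 0, 10]
  ]
}}

```text
clock: 4.4
tcp_pos: [0.5275, 0.2557, 0.3155]
orientation: [1.753, 2.607, 0.003]
contact_force: [0.0, 0.3, -1.3]
grip_width: 0.0174
gripper_force: 58.5
```

```bash
python3 - <<'E'
from bench import r; from h import *
o=r.get_obs(); go(o,.504,-.240,.33,22.3-51.5); print(o['joints'].round(2),o['grip_width'])
for n in('scene','wrist'): save(n+'2',r.grab_frame(n))
s=load('scene2'); p=proj(s,o['tcp_pos']-[0,0,.08])[0].astype(int); print(p)
c=s['image'][max(p[1]-70,0):p[1]+70,max(p[0]-70,0):p[0]+70]
w=load('wrist2')['image']
cv2.imwrite('pics/v2.png',np.hstack([cv2.resize(w,(500,375)),cv2.resize(c,(300,375))])[:,:,::-1])
E
```

```text
cur [0.5275 0.2557 0.3155] yaw 22.17 | shift [-450.19 -208.76  -15.22] turn [ 0.0018 -0.0016  0.8966] |F [ 0.01  0.33 -1.26] t 4.40
[-0.86  0.27  0.38  1.69 -0.11  1.2  -0.07] 0.017397706873934205
[465 257]
```

View pics/v2.png

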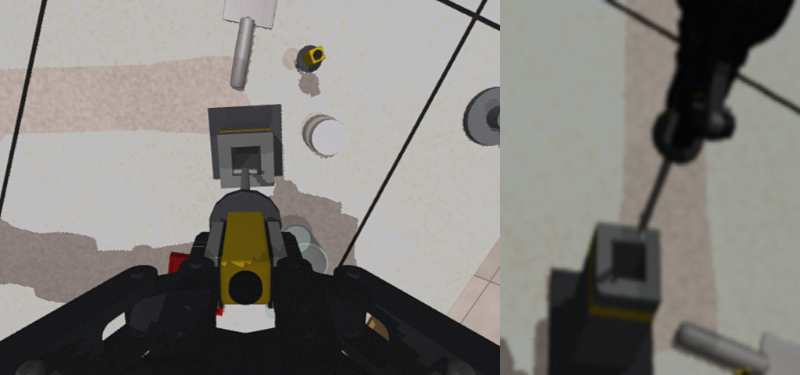

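The picker was lifted cleanly. The wrist half shows the T-bar foot as a light strip at about (232–258,170), so the bar lies along tool y, and the 26 px width fits 22 mm. Next I'll carry it towards the well, placing the wrist camera over the mouth.

{"method": "step_arm", "body": {
  "moves": [
    [-30, -16, 0, 0, 0, 0.07, 10],
    [-75, -40, 0, 0, 0, 0.14, 10],
    [-120, -64, 0, 0, 0, 0.21, 10],
    [-165, -88, 0, 0, 0, 0.28, 10],
    [-210, -112, 0, 0, 0, 0.36, 10],
    [-255, -136, 0, 0, 0, 0.45, 10],
    [-300, -159, 0, 0, 0, 0.53, 10],
    [-340, -181, 0, 0, 0, 0.6, 10]
  ]
}}

```text
clock: 5.3
tcp_pos: [0.4866, -0.128, 0.313]
orientation: [-2.447, -1.968, 0.003]
contact_force: [1.4, -0.3, -1.3]
grip_width: 0.0166
gripper_force: 58.6
```

```bash
python3 - <<'E'
from bench import r; from h import *
o=r.get_obs(); go(o,.471,-.30,.30,-29)
E
```

```text
cur [ 0.4866 -0.128   0.313 ] yaw -12.37 | shift [-171.31   21.66   13.04] turn [-0.0021  0.0007  0.2903] |F [ 1.42 -0.3  -1.25] t 5.30
```

{"method": "step_arm", "body": {
  "moves": [
    [-40, 5, 2, 0, 0, 0.07, 10],
    [-80, 10, 5, 0, 0, 0.14, 10],
    [-120, 15, 8, 0, 0, 0.21, 10],
    [-150, 19, 11, 0, 0, 0.27, 10],
    [-170, 22, 13, 0, 0, 0.29, 10],
    [-170, 22, 13, 0, 0, 0.29, 10],
    [-170, 22, 13, 0, 0, 0.29, 10],
    [-170, 22, 13, 0, 0, 0.29, 10]
  ]
}}

```text
clock: 6.1
tcp_pos: [0.4737, -0.2957, 0.3005]
orientation: [-2.702, -1.6, 0.001]
contact_force: [0.8, -0.2, -0.4]
grip_width: 0.0173
gripper_force: 58.6
```

```bash
python3 - <<'E'
from bench import r; from h import *
o=r.get_obs(); go(o,.504,-.24,.30,-29); f=r.grab_frame('wrist'); save('w3',f)
print(o['joints'].round(2)); p=proj(f,[.504,-.24,.052])[0]; foot=o['tcp_pos']-[0,0,.1335]; print('cap px',p,'foot px',proj(f,foot)[0])
im=f['image']; x,y=p.astype(int); c=im[max(y-50,0):y+50,x-50:x+50]
c2=cv2.convertScaleAbs(cv2.resize(c,(480,480),interpolation=cv2.INTER_CUBIC),alpha=1.8)
fx,fy=proj(f,foot)[0].astype(int); d=cv2.resize(im[fy-40:fy+40,fx-26:fx+27],(318,480),interpolation=cv2.INTER_CUBIC)
cv2.imwrite('pics/v3.png',np.hstack([c2,d])[:,:,::-1]); print(c.shape,max(y-50,0),x-50,fy-40,fx-26)
P=pts(f); rim=(abs(P[...,2]-.135)<.004)&(f['depth']>0)&(np.hypot(P[...,0]-.504,P[...,1]+.24)<.09)
v,u=np.nonzero(rim);print('rim',cv2.minAreaRect((onz(f,u,v,.135)[:,:2]*1000).astype(np.float32)))
cap=(P[...,2]>.046)&(P[...,2]<.058)&(np.hypot(P[...,0]-.504,P[...,1]+.24)<.03); print('cap',cap.sum(),P[cap].mean(0))
E
```

```text
cur [ 0.4737 -0.2957  0.3005] yaw -28.71 | shift [63.46 -0.16  0.54] turn [-0.0016 -0.0003  0.005 ] |F [ 0.77 -0.21 -0.38] t 6.10
[-0.22  0.28  0.82  1.79 -0.22  1.17  0.18]
cap px [314.08860066 123.96846211] foot px [314.22767428 220.29488926]
(100, 100, 3) 73 264 180 288
rim ((502.62139892578125, -241.44973754882812), (110.3386459350586, 110.30654907226562), 13.822733879089355)
cap 1649 [ 0.50330525 -0.24143813  0.05077476]
```

View pics/v3.png

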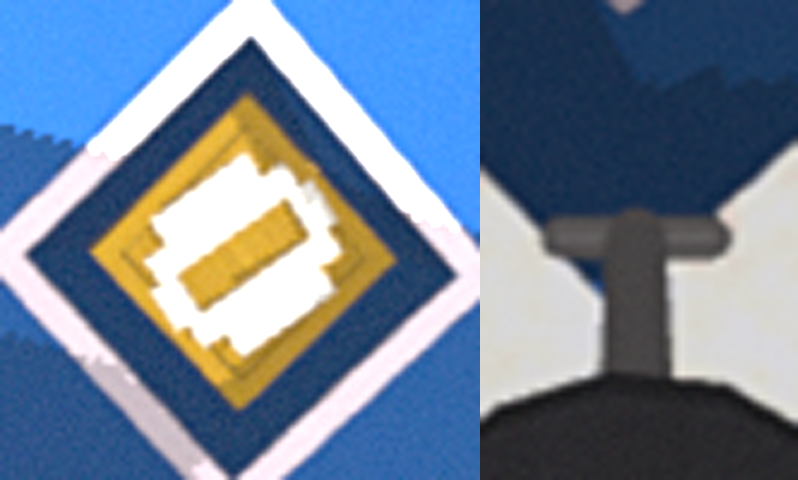

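The left crop shows the white cap with its slot running from about (185,290) to (305,215), which is directly visible. The right crop shows the foot bar centred at (637,237), i.e. pixel (314.2,219.5), along tool y and hanging straight (predicted (314.2,220.3)). Next I'll compute the slot pose.

```bash
python3 - <<'E'
from bench import r; from h import *
f=load('w3'); im=f['image']; P=pts(f); o=r.get_obs()
hsv=cv2.cvtColor(im,cv2.COLOR_RGB2HSV); near=(np.hypot(P[...,0]-.503,P[...,1]+.241)<.026)&(P[...,2]<.08)
wh=near&(hsv[...,1]<60)&(hsv[...,2]>80); v,u=np.nonzero(wh); hull=cv2.convexHull(np.stack([u,v],1).astype(np.int32))
hm=np.zeros((480,640),np.uint8); cv2.fillConvexPoly(hm,hull,1)
sl=((hm>0)&~wh).astype(np.uint8); sl=cv2.morphologyEx(sl,cv2.MORPH_OPEN,np.ones((3,3),np.uint8))
k,l,st,c=cv2.connectedComponentsWithStats(sl); i=1+st[1:,4].argmax(); v2,u2=np.nonzero(l==i); print(st[i],c[i])
q=onz(f,u2,v2,.052)[:,:2]*1000; rc=cv2.minAreaRect(q.astype(np.float32)); print(q.mean(0),rc)
d=q-q.mean(0); w,V=np.linalg.eigh(d.T@d); print('yaw',np.degrees(np.arctan2(V[1,1],V[0,1])))
br=near&(hsv[...,1]>90)&(hsv[...,0]>12)&(hsv[...,0]<30); v,u=np.nonzero(br|wh); qq=onz(f,u,v,.050)[:,:2]*1000; print('carrier',cv2.minAreaRect(qq.astype(np.float32)))
ft=onz(f,np.array(314.2),np.array(219.5),o['tcp_pos'][2]-.131); print('foot off',(ft-o['tcp_pos'])*1000)
E
```

```text
[302 115  26  22 267] [314.45692884 125.73033708]
[ 503.52391636 -241.54849445] ((503.3572998046875, -241.64633178710938), (25.55622673034668, 8.807348251342773), 5.328633785247803)
yaw -174.69457595738797
carrier ((503.3622741699219, -241.43914794921875), (42.63373565673828, 42.056278228759766), 14.776568412780762)
foot off [   0.43689365    1.0619681  -131.        ]
```

The slot centre is at (0.5034, -0.2416) with yaw 5.3° and size 25.6 x 8.8 mm, against 26 x 9 given. Next I'll align above it.

{"method": "step_arm", "body": {
  "moves": [
    [15, 0, 0, 0, 0, -0.1, 10],
    [30, 0, 0, 0, 0, -0.2, 10],
    [45, 0, 0, 0, 0, -0.3, 10],
    [55, 0, 0, 0, 0, -0.4, 10],
    [61, 0, 0, 0, 0, -0.5, 10],
    [61, 0, 0, 0, 0, -0.594, 10],
    [61, 0, 0, 0, 0, -0.594, 10],
    [61, 0, 0, 0, 0, -0.594, 10]
  ]
}}

```text
clock: 6.95
tcp_pos: [0.503, -0.2431, 0.3013]
orientation: [-2.12, -2.318, -0.001]
contact_force: [-0.3, -0.4, -0.8]
grip_width: 0.0176
gripper_force: 58.6
```

```bash
python3 - <<'E'
from bench import r; from h import *
o=r.get_obs(); go(o,.5034,-.2423,.21,5.3); print(o['joints'].round(2))
E
```

```text
cur [ 0.503  -0.2431  0.3013] yaw 5.13 | shift [ 0.78  0.48 91.31] turn [ 0.0002 -0.0003 -0.003 ] |F [-0.33 -0.35 -0.82] t 6.95
[-0.22  0.26  0.69  1.79 -0.18  1.16  0.61]
```

{"method": "step_arm", "body": {
  "moves": [
    [0.8, 0.5, 10, 0, 0, 0, 10],
    [0.8, 0.5, 25, 0, 0, 0, 10],
    [0.8, 0.5, 45, 0, 0, 0, 10],
    [0.8, 0.5, 65, 0, 0, 0, 10],
    [0.8, 0.5, 85, 0, 0, 0, 10],
    [0.8, 0.5, 98, 0, 0, 0, 10],
    [0.8, 0.5, 104, 0, 0, 0, 10],
    [0.8, 0.5, 104, 0, 0, 0, 10]
  ]
}}

```text
clock: 7.75
tcp_pos: [0.503, -0.2428, 0.1966]
orientation: [-2.118, -2.319, 0.001]
contact_force: [-0.3, 0.2, -0.1]
grip_width: 0.0174
gripper_force: 58.6
```

```bash
python3 - <<'E'
from bench import r; from h import *
o=r.get_obs(); go(o,.5034,-.2423,.1855,5.3)
E
```

```text
cur [ 0.503  -0.2428  0.1966] yaw 5.18 | shift [ 0.41  0.46 11.1 ] turn [-0.0014 -0.0003 -0.002 ] |F [-0.31  0.24 -0.08] t 7.75
```

{"method": "step_arm", "body": {
  "moves": [
    [0.4, 0.4, 4, 0, 0, 0, 10],
    [0.4, 0.4, 7, 0, 0, 0, 10],
    [0.4, 0.4, 9, 0, 0, 0, 10],
    [0.4, 0.4, 10, 0, 0, 0, 10],
    [0.4, 0.4, 11, 0, 0, 0, 10],
    [0.4, 0.4, 12, 0, 0, 0, 10],
    [0.4, 0.4, 12.5, 0, 0, 0, 10],
    [0.4, 0.4, 12.5, 0, 0, 0, 10]
  ]
}}

```text
clock: 8.55
tcp_pos: [0.5037, -0.2424, 0.1848]
orientation: [-2.118, -2.32, -0.0]
contact_force: [0.6, -0.1, -0.7]
grip_width: 0.0174
gripper_force: 58.6
```

{"method": "step_arm", "body": {
  "moves": [
    [0, 0, 0.5, 0, 0, 0, 10],
    [0, 0, 1, 0, 0, 0, 10],
    [0, 0, 1.5, 0, 0, 0, 10],
    [0, 0, 2, 0, 0, 0, 10],
    [0, 0, 2, 0, 0, 0, 10]
  ]
}}

```text
clock: 9.05
tcp_pos: [0.5037, -0.2425, 0.1827]
orientation: [-2.118, -2.32, 0.0]
contact_force: [0.2, 0.1, -1.6]
grip_width: 0.0174
gripper_force: 58.6
```

{"method": "step_arm", "body": {
  "moves": [
    [0, 0, 0.7, 0, 0, 0, 10],
    [0, 0, 1.4, 0, 0, 0, 10],
    [0, 0, 2.1, 0, 0, 0, 10],
    [0, 0, 2.8, 0, 0, 0, 10],
    [0, 0, 3.5, 0, 0, 0, 10],
    [0, 0, 4, 0, 0, 0, 10],
    [0, 0, 4, 0, 0, 0, 10]
  ]
}}

```text
clock: 9.75
tcp_pos: [0.5037, -0.2425, 0.1787]
orientation: [-2.118, -2.32, 0.0]
contact_force: [0.1, -1.2, 0.2]
grip_width: 0.0175
gripper_force: 58.6
```

{"method": "step_arm", "body": {
  "moves": [
    [0, 0, 1, 0, 0, 0, 10],
    [0, 0, 2, 0, 0, 0, 10],
    [0, 0, 3, 0, 0, 0, 10],
    [0, 0, 4, 0, 0, 0, 10],
    [0, 0, 5, 0, 0, 0, 10],
    [0, 0, 6, 0, 0, 0, 10],
    [0, 0, 7, 0, 0, 0, 10],
    [0, 0, 7.5, 0, 0, 0, 10]
  ]
}}

```text
clock: 10.55
tcp_pos: [0.5037, -0.2424, 0.1712]
orientation: [-2.118, -2.32, 0.0]
contact_force: [-0.7, 0.5, -1.7]
grip_width: 0.0174
gripper_force: 58.6
```

The bar dropped through without contact. Quarter turn.

{"method": "step_arm", "body": {
  "moves": [
    [0, 0, 0, 0, 0, 0.14, 10],
    [0, 0, 0, 0, 0, 0.28, 10],
    [0, 0, 0, 0, 0, 0.42, 10],
    [0, 0, 0, 0, 0, 0.56, 10],
    [0, 0, 0, 0, 0, 0.7, 10],
    [0, 0, 0, 0, 0, 0.84, 10]
  ]
}}

```text
clock: 11.15
tcp_pos: [0.5038, -0.2424, 0.1713]
orientation: [2.884, 1.247, 0.0]
contact_force: [-0.1, -0.7, -0.5]
grip_width: 0.0169
gripper_force: 58.6
```

{"method": "step_arm", "body": {
  "moves": [
    [0, 0, 0, 0, 0, 0.14, 10],
    [0, 0, 0, 0, 0, 0.28, 10],
    [0, 0, 0, 0, 0, 0.42, 10],
    [0, 0, 0, 0, 0, 0.56, 10],
    [0, 0, 0, 0, 0, 0.7, 10],
    [0, 0, 0, 0, 0, 0.73, 10],
    [0, 0, 0, 0, 0, 0.73, 10]
  ]
}}

```text
clock: 11.85
tcp_pos: [0.5038, -0.2421, 0.1711]
orientation: [-3.138, -0.148, 0.001]
contact_force: [0.1, 1.1, -0.8]
grip_width: 0.0175
gripper_force: 58.6
```

```bash
python3 - <<'E'
from bench import r; from h import *
o=r.get_obs(); go(o,.5037,-.2424,.1765,-84.7); print(o['moment'],o['joints'].round(2))
E
```

```text
cur [ 0.5038 -0.2421  0.1711] yaw -84.59 | shift [-0.16  0.25 -5.39] turn [-0.      0.0004  0.0019] |F [ 0.14  1.08 -0.84] t 11.85
[ 0.23014891 -0.07603358  0.04107548] [-0.41  0.55  1.03  1.94 -0.57  0.98 -0.59]
```

{"method": "step_arm", "body": {
  "moves": [
    [0, 0, -1, 0, 0, 0, 10],
    [0, 0, -2, 0, 0, 0, 10],
    [0, 0, -3, 0, 0, 0, 10],
    [0, 0, -4, 0, 0, 0, 10],
    [0, 0, -5, 0, 0, 0, 10],
    [0, 0, -6, 0, 0, 0, 10],
    [0, 0, -8, 0, 0, 0, 10],
    [0, 0, -10, 0, 0, 0, 10]
  ]
}}

```text
clock: 12.65
tcp_pos: [0.5037, -0.2425, 0.1814]
orientation: [3.138, 0.144, -0.0]
contact_force: [0.6, 0.5, -2.0]
grip_width: 0.0171
gripper_force: 58.5
```

{"method": "step_arm", "body": {
  "moves": [
    [0, 0, -2, 0, 0, 0, 10],
    [0, 0, -4, 0, 0, 0, 10],
    [0, 0, -6, 0, 0, 0, 10],
    [0, 0, -8, 0, 0, 0, 10],
    [0, 0, -10, 0, 0, 0, 10],
    [0, 0, -10, 0, 0, 0, 10]
  ]
}}

```text
clock: 13.25
tcp_pos: [0.5038, -0.2426, 0.1916]
orientation: [3.138, 0.144, 0.001]
contact_force: [-0.5, -0.3, -1.8]
grip_width: 0.0172
gripper_force: 58.5
```

{"method": "step_arm", "body": {
  "moves": [
    [0, 0, -4, 0, 0, 0, 10],
    [0, 0, -12, 0, 0, 0, 10],
    [0, 0, -24, 0, 0, 0, 10],
    [0, 0, -38, 0, 0, 0, 10],
    [0, 0, -52, 0, 0, 0, 10],
    [0, 0, -66, 0, 0, 0, 10],
    [0, 0, -80, 0, 0, 0, 10],
    [0, 0, -94, 0, 0, 0, 10]
  ]
}}

```text
clock: 14.05
tcp_pos: [0.5037, -0.2425, 0.2867]
orientation: [-3.138, -0.144, -0.001]
contact_force: [-0.2, 0.0, -2.2]
grip_width: 0.0173
gripper_force: 58.5
```

{"method": "step_arm", "body": {
  "moves": [
    [0, 0, -12, 0, 0, 0, 10],
    [0, 0, -22, 0, 0, 0, 10],
    [0, 0, -30, 0, 0, 0, 10],
    [0, 0, -34, 0, 0, 0, 10],
    [0, 0, -34, 0, 0, 0, 10],
    [0, 0, -34, 0, 0, 0, 10]
  ]
}}

```text
clock: 14.65
tcp_pos: [0.5036, -0.2422, 0.3189]
orientation: [-3.138, -0.144, 0.001]
contact_force: [0.7, -0.2, -3.7]
grip_width: 0.0173
gripper_force: 58.6
```

```bash
python3 - <<'E'
from bench import r; from h import *
o=r.get_obs(); go(o,.540,.018,.32,-84.7+51)
s=r.grab_frame('scene'); w=r.grab_frame('wrist'); save('s4',s);save('w4',w)
p=proj(s,o['tcp_pos']-[0,0,.12])[0].astype(int)
c=s['image'][max(p[1]-70,0):p[1]+70,max(p[0]-52,0):p[0]+53]
cv2.imwrite('pics/v4.png',np.hstack([cv2.resize(w['image'],(500,375)),cv2.resize(c,(281,375))])[:,:,::-1])
E
```

```text
cur [ 0.5036 -0.2422  0.3189] yaw -84.74 | shift [  60.16 -255.8    -1.06] turn [-6.000e-04  4.000e-04 -8.908e-01] |F [ 0.68 -0.23 -3.7 ] t 14.65
```

View pics/v4.png

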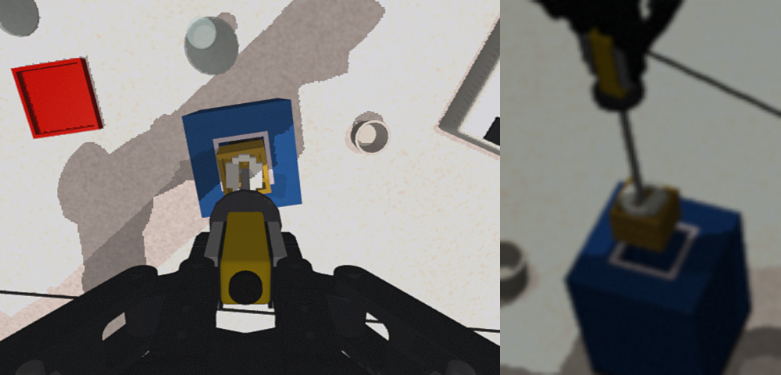

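The carrier hangs upright from the cap, clear of the well: wrist half (245,165), scene half (645,215). Next I'll carry it to the tray without changing yaw.

{"method": "step_arm", "body": {
  "moves": [
    [2, -8, 0, 0, 0, 0, 10],
    [6, -26, 0, 0, 0, 0, 10],
    [12, -50, 0, 0, 0, 0, 10],
    [18, -76, 0, 0, 0, 0, 10],
    [24, -102, 0, 0, 0, 0, 10],
    [30, -128, 0, 0, 0, 0, 10],
    [36, -154, 0, 0, 0, 0, 10],
    [42, -180, 0, 0, 0, 0, 10]
  ]
}}

```text
clock: 15.55
tcp_pos: [0.5289, -0.0575, 0.3191]
orientation: [-3.138, -0.145, 0.001]
contact_force: [1.1, 1.0, -2.2]
grip_width: 0.0171
gripper_force: 58.7
```

{"method": "step_arm", "body": {
  "moves": [
    [6, -26, 0, 0, 0, 0, 10],
    [11, -48, 0, 0, 0, 0, 10],
    [15, -64, 0, 0, 0, 0, 10],
    [18, -73, 0, 0, 0, 0, 10],
    [18, -76, 0, 0, 0, 0, 10],
    [18, -76, 0, 0, 0, 0, 10],
    [18, -76, 0, 0, 0, 0, 10],
    [18, -76, 0, 0, 0, 0, 10]
  ]
}}

```text
clock: 16.35
tcp_pos: [0.5398, 0.0167, 0.3194]
orientation: [-3.138, -0.141, -0.0]
contact_force: [0.3, -0.5, -2.4]
grip_width: 0.0172
gripper_force: 58.7
```

```bash
python3 - <<'E'
from bench import r; from h import *
o=r.get_obs(); go(o,.540,.0185,.1645,-84.7); print(o['joints'].round(2))
E
```

```text
cur [0.5398 0.0167 0.3194] yaw -84.85 | shift [  0.3   -1.72 154.92] turn [-0.0001 -0.0002 -0.0027] |F [ 0.27 -0.46 -2.37] t 16.35
[-1.13  0.4   1.31  1.82 -0.41  1.24 -1.18]
```

{"method": "step_arm", "body": {
  "moves": [
    [0, -1.5, 8, 0, 0, 0, 10],
    [0, -1.5, 25, 0, 0, 0, 10],
    [0, -1.5, 45, 0, 0, 0, 10],
    [0, -1.5, 65, 0, 0, 0, 10],
    [0, -1.5, 85, 0, 0, 0, 10],
    [0, -1.5, 105, 0, 0, 0, 10],
    [0, -1.5, 122, 0, 0, 0, 10],
    [0, -1.5, 132, 0, 0, 0, 10]
  ]
}}

```text
clock: 17.15
tcp_pos: [0.539, 0.0193, 0.1856]
orientation: [3.138, 0.143, -0.003]
contact_force: [0.7, -0.3, -2.7]
grip_width: 0.0173
gripper_force: 58.6
```

{"method": "step_arm", "body": {
  "moves": [
    [0, 0, 5, 0, 0, 0, 10],
    [0, 0, 9, 0, 0, 0, 10],
    [0, 0, 12, 0, 0, 0, 10],
    [0, 0, 14, 0, 0, 0, 10],
    [0, 0, 15, 0, 0, 0, 10],
    [0, 0, 15, 0, 0, 0, 10]
  ]
}}

```text
clock: 17.75
tcp_pos: [0.54, 0.0195, 0.1724]
orientation: [-3.138, -0.144, -0.0]
contact_force: [0.5, -0.8, -3.2]
grip_width: 0.0174
gripper_force: 58.6
```

```bash
python3 - <<'E'
from bench import r; from h import *
o=r.get_obs(); go(o,.540,.0185,.1645,-84.7); print(o['joints'].round(2))
E
```

```text
cur [0.54   0.0195 0.1724] yaw -84.73 | shift [-0.1   1.02  7.93] turn [-0.0001 -0.0003 -0.0005] |F [ 0.48 -0.8  -3.18] t 17.75
[-0.96  0.55  1.1   1.98 -0.59  0.98 -1.04]
```

Lower slowly through touchdown, then about 6 mm further to free the bar.

{"method": "step_arm", "body": {
  "moves": [
    [0, 0, 2, 0, 0, 0, 10],
    [0, 0, 4, 0, 0, 0, 10],
    [0, 0, 5, 0, 0, 0, 10],
    [0, 0, 6, 0, 0, 0, 10],
    [0, 0, 7, 0, 0, 0, 10],
    [0, 0, 8, 0, 0, 0, 10],
    [0, 0, 9, 0, 0, 0, 10],
    [0, 0, 9.5, 0, 0, 0, 10]
  ]
}}

```text
clock: 18.55
tcp_pos: [0.5399, 0.0194, 0.1628]
orientation: [-3.138, -0.144, -0.0]
contact_force: [0.1, 0.2, -0.5]
grip_width: 0.0172
gripper_force: 58.7
```

{"method": "step_arm", "body": {
  "moves": [
    [0, 0, 1, 0, 0, 0, 10],
    [0, 0, 2, 0, 0, 0, 10],
    [0, 0, 3, 0, 0, 0, 10],
    [0, 0, 4, 0, 0, 0, 10],
    [0, 0, 4.5, 0, 0, 0, 10],
    [0, 0, 4.5, 0, 0, 0, 10]
  ]
}}

```text
clock: 19.15
tcp_pos: [0.5398, 0.0194, 0.1582]
orientation: [3.138, 0.144, -0.0]
contact_force: [-0.5, 0.1, -0.8]
grip_width: 0.0174
gripper_force: 58.7
```

```bash
python3 - <<'E'
from bench import r; from h import *
o=r.get_obs(); go(o,.540,.0195,.1585,5.3); print(o['joints'].round(2),o['moment'])
E
```

```text
cur [0.5398 0.0194 0.1582] yaw -84.74 | shift [ 0.2  -0.04 -0.28] turn [-1.0000e-04  1.0000e-04 -1.5716e+00] |F [-0.46  0.1  -0.81] t 19.15
[-0.94  0.56  1.08  2.   -0.62  0.95 -1.03] [ 0.04116434 -0.01237571 -0.01815583]
```

{"method": "step_arm", "body": {
  "moves": [
    [0, 0, -0.5, 0, 0, -0.14, 10],
    [0, 0, -1, 0, 0, -0.28, 10],
    [0, 0, -1, 0, 0, -0.42, 10],
    [0, 0, -1, 0, 0, -0.56, 10],
    [0, 0, -1, 0, 0, -0.7, 10],
    [0, 0, -1, 0, 0, -0.84, 10]
  ]
}}

```text
clock: 19.75
tcp_pos: [0.5399, 0.0194, 0.1594]
orientation: [2.803, 1.419, 0.0]
contact_force: [-0.1, 1.1, -0.8]
grip_width: 0.0176
gripper_force: 58.9
```

{"method": "step_arm", "body": {
  "moves": [
    [0, 0, 0, 0, 0, -0.14, 10],
    [0, 0, 0, 0, 0, -0.28, 10],
    [0, 0, 0, 0, 0, -0.42, 10],
    [0, 0, 0, 0, 0, -0.56, 10],
    [0, 0, 0, 0, 0, -0.7, 10],
    [0, 0, 0, 0, 0, -0.73, 10],
    [0, 0, 0, 0, 0, -0.73, 10]
  ]
}}

```text
clock: 20.45
tcp_pos: [0.5399, 0.0192, 0.1594]
orientation: [-2.121, -2.317, -0.0]
contact_force: [0.8, 0.6, -0.3]
grip_width: 0.0175
gripper_force: 58.9
```

```bash
python3 - <<'E'
from bench import r; from h import *
o=r.get_obs(); go(o,.540,.0195,.1885,5.3); print(o['joints'].round(2),o['moment'])
w=r.grab_frame('wrist'); save('w5',w)
E
```

```text
cur [0.5399 0.0192 0.1594] yaw 5.06 | shift [  0.26   0.11 -29.12] turn [ 0.0002 -0.0002 -0.0042] |F [ 0.78  0.55 -0.31] t 20.45
[-0.67  0.4   0.66  1.98 -0.32  0.86  0.25] [-0.06425369  0.00090661  0.01553316]
```

{"method": "step_arm", "body": {
  "moves": [
    [0, 0, -1, 0, 0, 0, 10],
    [0, 0, -2, 0, 0, 0, 10],
    [0, 0, -3, 0, 0, 0, 10],
    [0, 0, -4, 0, 0, 0, 10],
    [0, 0, -5, 0, 0, 0, 10],
    [0, 0, -6, 0, 0, 0, 10],
    [0, 0, -7, 0, 0, 0, 10],
    [0, 0, -8, 0, 0, 0, 10]
  ]
}}

```text
clock: 21.3
tcp_pos: [0.5399, 0.0194, 0.1674]
orientation: [-2.118, -2.32, -0.0]
contact_force: [-0.1, -1.2, -1.4]
grip_width: 0.0172
gripper_force: 58.9
```

{"method": "step_arm", "body": {
  "moves": [
    [0, 0, -1, 0, 0, 0, 10],
    [0, 0, -2, 0, 0, 0, 10],
    [0, 0, -3, 0, 0, 0, 10],
    [0, 0, -4, 0, 0, 0, 10],
    [0, 0, -5, 0, 0, 0, 10],
    [0, 0, -6, 0, 0, 0, 10],
    [0, 0, -7, 0, 0, 0, 10],
    [0, 0, -8, 0, 0, 0, 10]
  ]
}}

```text
clock: 22.1
tcp_pos: [0.5399, 0.0196, 0.1754]
orientation: [-2.118, -2.32, -0.0]
contact_force: [-0.5, -0.6, -0.8]
grip_width: 0.0172
gripper_force: 58.9
```

```bash
python3 - <<'E'
from bench import r; from h import *
s=r.grab_frame('scene'); save('s6',s); o=r.get_obs(); P=pts(s)
hsv=cv2.cvtColor(s['image'],cv2.COLOR_RGB2HSV)
near=(abs(P[...,0]-.54)<.035)&(abs(P[...,1]-.019)<.035)
print(o['contact_force'])
wh=near&(hsv[...,1]<60)&(hsv[...,2]>110)&(P[...,2]<.07)
print('cap z',wh.sum(),np.percentile(P[wh],[10,50,90],axis=0).round(4))
E
```

```text
[ 0.31239984  0.24555255 -0.68972196]
cap z 112 [[0.5298 0.0084 0.0379]
 [0.5413 0.0256 0.0403]
 [0.5534 0.0341 0.0426]]
```

The cap top reads z 0.041 (5+36 mm), so the carrier is standing in the tray and the bar is out. Next I'll lift and take the picker back to the holster.

{"method": "step_arm", "body": {
  "moves": [
    [0, 0, -5, 0, 0, 0, 10],
    [0, 0, -20, 0, 0, 0, 10],
    [0, 0, -45, 0, 0, 0, 10],
    [0, 0, -75, 0, 0, 0, 10],
    [0, 0, -105, 0, 0, 0, 10],
    [0, 0, -130, 0, 0, 0, 10],
    [0, 0, -142, 0, 0, 0, 10],
    [0, 0, -142, 0, 0, 0, 10]
  ]
}}

```text
clock: 22.95
tcp_pos: [0.5407, 0.0195, 0.3187]
orientation: [2.117, 2.319, 0.004]
contact_force: [-0.7, -0.7, -1.5]
grip_width: 0.0171
gripper_force: 58.9
```

```bash
python3 - <<'E'
from bench import r; from h import *
o=r.get_obs(); go(o,.5278,.256,.318,22.17)
f=r.grab_frame('wrist'); save('w7',f); g=r.grab_frame('top'); save('t7',g)
p=proj(g,[.54,.019,.03])[0].astype(int); c=g['image'][p[1]-35:p[1]+35,p[0]-28:p[0]+28]
cv2.imwrite('pics/v7.png',np.hstack([cv2.resize(f['image'],(480,375)),cv2.resize(c,(300,375))])[:,:,::-1])
E
```

```text
cur [0.5407 0.0195 0.3187] yaw 5.22 | shift [236.72   8.69   0.95] turn [ 0.0031 -0.0005 -0.2959] |F [-0.65 -0.74 -1.46] t 22.95
```

View pics/v7.png

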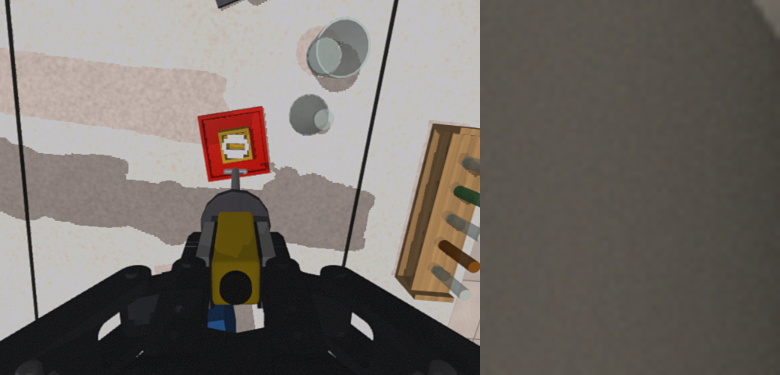

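The carrier stands upright and central in the red tray at (236,147), with the foot bar free at (235,172). The top-camera half is blocked by the arm. On to the holster.

{"method": "step_arm", "body": {
  "moves": [
    [15, 0.5, 0, 0, 0, -0.03, 10],
    [45, 1.5, 0, 0, 0, -0.06, 10],
    [80, 3, 0, 0, 0, -0.1, 10],
    [115, 4.5, 0, 0, 0, -0.14, 10],
    [150, 5.5, 0, 0, 0, -0.19, 10],
    [185, 7, 0, 0, 0, -0.23, 10],
    [212, 8, 0, 0, 0, -0.27, 10],
    [230, 8.5, 0, 0, 0, -0.296, 10]
  ]
}}

```text
clock: 23.85
tcp_pos: [0.5262, 0.2525, 0.3161]
orientation: [-1.745, -2.611, 0.003]
contact_force: [-0.1, -0.4, -0.2]
grip_width: 0.0172
gripper_force: 58.9
```

{"method": "step_arm", "body": {
  "moves": [
    [6.5, 0.2, 0, 0, 0, 0, 10],
    [6.5, 0.2, 0, 0, 0, 0, 10],
    [6.5, 0.2, 0, 0, 0, 0, 10],
    [6.5, 0.2, 0, 0, 0, 0, 10]
  ]
}}

```text
clock: 24.25
tcp_pos: [0.5257, 0.2535, 0.3175]
orientation: [1.757, 2.604, 0.0]
contact_force: [-0.4, -0.5, -1.4]
grip_width: 0.0172
gripper_force: 58.9
```

```bash
python3 - <<'E'
from bench import r; from h import *
o=r.get_obs(); go(o,.527,.2565,.285,22.17)
E
```

```text
cur [0.5257 0.2535 0.3175] yaw 22.00 | shift [ 2.34  2.36 32.54] turn [ 0.0002  0.0003 -0.0029] |F [-0.36 -0.54 -1.39] t 24.25
```

{"method": "step_arm", "body": {
  "moves": [
    [2.4, 2.4, 5, 0, 0, 0, 10],
    [2.4, 2.4, 15, 0, 0, 0, 10],
    [2.4, 2.4, 28, 0, 0, 0, 10],
    [2.4, 2.4, 38, 0, 0, 0, 10],
    [2.4, 2.4, 46, 0, 0, 0, 10],
    [2.4, 2.4, 54, 0, 0, 0, 10],
    [2.4, 2.4, 62, 0, 0, 0, 10],
    [2.4, 2.4, 70, 0, 0, 0, 10]
  ]
}}

```text
clock: 25.05
tcp_pos: [0.5266, 0.2585, 0.2467]
orientation: [1.753, 2.607, 0.0]
contact_force: [-0.1, 0.3, -0.8]
grip_width: 0.0174
gripper_force: 58.9
```

{"method": "step_arm", "body": {
  "moves": [
    [-1, 0, 8, 0, 0, 0, 10],
    [-2, 0, 20, 0, 0, 0, 10],
    [-2, 0, 35, 0, 0, 0, 10],
    [-2, 0, 50, 0, 0, 0, 10],
    [-2, 0, 65, 0, 0, 0, 10],
    [-2, 0, 77, 0, 0, 0, 10],
    [-2, 0, 85, 0, 0, 0, 10],
    [-2, 0, 88, 0, 0, 0, 10]
  ]
}}

```text
clock: 25.85
tcp_pos: [0.5269, 0.2565, 0.1582]
orientation: [-1.753, -2.607, 0.002]
contact_force: [-0.6, -0.6, -0.1]
grip_width: 0.0175
gripper_force: 58.9
```

{"method": "step_arm", "body": {
  "moves": [
    [0, 0, 2, 0, 0, 0, 10],
    [0, 0, 4, 0, 0, 0, 10],
    [0, 0, 5, 0, 0, 0, 10],
    [0, 0, 5, 0, 0, 0, 10]
  ]
}}

```text
clock: 26.25
tcp_pos: [0.5274, 0.2568, 0.1545]
orientation: [1.753, 2.607, 0.001]
contact_force: [-0.3, -0.5, -0.9]
grip_width: 0.0171
gripper_force: 58.9
```

{"method": "step_arm", "body": {
  "moves": [
    [0, 0, 1, 0, 0, 0, 10],
    [0, 0, 2, 0, 0, 0, 10],
    [0, 0, 3, 0, 0, 0, 10],
    [0, 0, 4, 0, 0, 0, 10],
    [0, 0, 4, 0, 0, 0, 10]
  ]
}}

```text
clock: 26.75
tcp_pos: [0.5273, 0.2567, 0.1506]
orientation: [-1.753, -2.607, -0.0]
contact_force: [-0.9, -0.3, 3.1]
grip_width: 0.0173
gripper_force: 59.5
```

The collar is on the rim (about 4 N). Release, then retreat upward.

{"method": "step_arm", "body": {
  "moves": [
    [0, 0, 0, 0, 0, 0, 20],
    [0, 0, 0, 0, 0, 0, 25],
    [0, 0, 0, 0, 0, 0, 35],
    [0, 0, 0, 0, 0, 0, 50],
    [0, 0, 0, 0, 0, 0, 70],
    [0, 0, 0, 0, 0, 0, 80],
    [0, 0, 0, 0, 0, 0, 80],
    [0, 0, -4, 0, 0, 0, 80]
  ]
}}

```text
clock: 27.55
tcp_pos: [0.5269, 0.2565, 0.154]
orientation: [-1.753, -2.607, 0.002]
contact_force: [-0.0, -0.4, -0.4]
grip_width: 0.0804
gripper_force: 0.0
```

{"method": "step_arm", "body": {
  "moves": [
    [0, 0, -10, 0, 0, 0, 80],
    [0, 0, -25, 0, 0, 0, 80],
    [0, 0, -45, 0, 0, 0, 80],
    [0, 0, -70, 0, 0, 0, 80],
    [0, 0, -95, 0, 0, 0, 80],
    [0, 0, -115, 0, 0, 0, 80],
    [0, 0, -120, 0, 0, 0, 80],
    [0, 0, -120, 0, 0, 0, 80]
  ]
}}

```text
clock: 28.35
tcp_pos: [0.5277, 0.2568, 0.2756]
orientation: [1.753, 2.607, 0.004]
contact_force: [-0.3, -0.7, -0.1]
grip_width: 0.0797
gripper_force: 0.0
```

```bash
python3 - <<'E'
from bench import r; from h import *
o=r.get_obs(); print(o['tcp_pos'],o['grip_width'])
f=r.grab_frame('wrist'); P=pts(f)
top=(abs(P[...,2]-.193)<.005)&(f['depth']>0)&(np.hypot(P[...,0]-.526,P[...,1]-.257)<.03)
v,u=np.nonzero(top); q=onz(f,u,v,.193)[:,:2]*1000; print('handle',P[top].mean(0).round(4),cv2.minAreaRect(q.astype(np.float32)))
s=r.grab_frame('scene'); save('s8',s)
c=s['image'][140:360,200:520]; c=cv2.resize(c,(400,275)); cv2.imwrite('pics/v8.png',np.hstack([cv2.resize(f['image'],(367,275)),c])[:,:,::-1])
E
```

```text
[0.52773692 0.25682501 0.27559887] 0.07974592656722732
handle [0.525  0.2592 0.1946] ((525.13232421875, 258.92010498046875), (17.370237350463867, 19.102399826049805), 22.167484283447266)
```

View pics/v8.png

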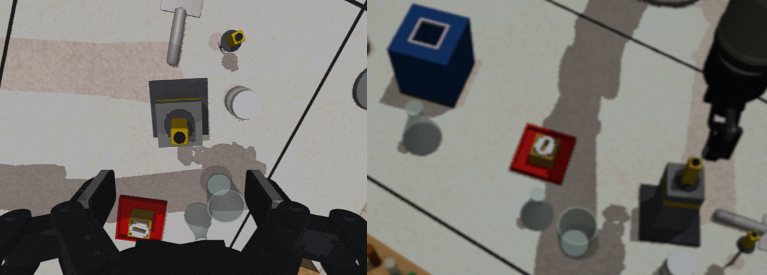

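The picker hangs in the holster at (180,130) in the wrist half, with its top at z 0.194. The carrier stands upright in the tray at (545,148) in the scene half, the other things look unmoved, and the robot is clear. Handing in.

```bash
python3 -c "
from bench import r; print(r.hand_in())"
```

```text
the job is handed in; nothing more can be done
None
```

The carrier is out of the chiller and standing upright in the red tray, the picker is back in its holster, and the job was handed in at about 28 s of the 72 s allowed; the hand-in gave no verdict, and I found the slot by wrist camera rather than by pressing and turning.

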